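# Make up a winter kit and a nucleus kit for the hives

## Task

Make up two hive kits from the stock on the bench. The winter kit goes in the blue tray: the galvanized mouse guard lying flat in the long compartment and the amber vial standing in either small compartment; the nucleus kit goes in the yellow tray: the orange entrance reducer lying flat in the long compartment, and the tin feeder lid (knob up) and the wooden queen cage (mesh up) lying flat, each in a small compartment of its own. Keep the amber vial upright all the way, and leave the green vial and the white jar cap where they are.

Things in the scene. Friction and masses are not known exactly. Their poses are not given: they have to be found in the camera images.
- blue_tray: Blue kit tray, fixed, 160 (x) x 192 (y) mm, floor 4 mm thick, walls 4 mm thick with tops 12 mm above the bench. Origin: centre of underside, z up; its x points away from the robot within 9 degrees. On its -x side one long compartment, 66 x 184 mm, centre at tray x,y = -43, 0 mm; on its +x side two small ones, each 82 x 90 mm, centres at +35, +47 and +35, -47 mm.
- yellow_tray: Yellow kit tray, fixed, 160 (x) x 192 (y) mm, floor 4 mm thick, walls 4 mm thick with tops 12 mm above the bench. Origin: centre of underside, z up; its x points away from the robot within 9 degrees. On its -x side one long compartment, 66 x 184 mm, centre at tray x,y = -43, 0 mm; on its +x side two small ones, each 82 x 90 mm, centres at +35, +47 and +35, -47 mm.
- mouse_guard: Galvanized mouse guard: bright grey metal channel strip with a row of dark holes, 160 mm long (x), 20 mm wide (y), 20 mm high, lying flat on its two flanges. Origin: centre of the underside; x along its length, z up. Rigid, about 70 g; plain to grip across its width at the middle.
- entrance_reducer: Orange plastic entrance reducer: bar 160 mm long (x), 20 mm wide (y), 22 mm high, with notches 6 mm high in its underside. Origin: centre of the underside; x along its length, z up. About 60 g; plain to grip across its width at the middle.
- amber_vial: Amber (brown) glass vial with a cork stopper, standing upright: body 36 mm diameter up to 38 mm height, then a narrower neck; 63 mm high with the cork. Origin: centre of the underside, z up. About 45 g; to be gripped on the body, 36 mm wide.
- feeder_lid: Dented tin feeder lid: round metal disc 62 mm diameter, 12 mm thick, with a dark wooden knob in the middle of its top, 20 mm diameter, from 12 to 32 mm height. Origin: centre of the underside, z up. About 80 g; to be gripped by the knob.
- queen_cage: Wooden queen cage: small block 56 mm long (x), 34 mm wide (y), 20 mm high, with three dark round cells under wire mesh on top. Origin: centre of the underside; x along its length, z up. About 30 g; to be gripped across its width.
- green_vial: Green glass vial with a cork stopper, standing upright: body 36 mm diameter up to 38 mm height, then a narrower neck; 63 mm high with the cork. Origin: centre of the underside, z up. Not part of either kit: stays where it is.
- jar_cap: White plastic jar cap: plain disc 56 mm diameter, 16 mm high. Origin: centre of the underside, z up. Not part of either kit: stays where it is.
Mind the look-alikes: they are no part of the job. Of the things that look like the entrance_reducer, take the one that is nearest to the robot's base at the start.

How it is judged (in metres and radians):
At the end, for the whole second after the job is handed in: Released, at rest: guard and reducer in the long, vial, lid and cage in separate small compartments of their right trays, middle within the compartment, underside within 4 mm of the tray floor, tilt under 0.12 rad; green vial and jar cap within 20 mm of their start, tilt under 0.2 rad (z of mouse_guard in the frame of blue_tray between 0.001 and 0.008 m and angle between each of mouse_guard, entrance_reducer, amber_vial, feeder_lid, queen_cage's own z axis and vertical below 0.12 rad and linear speed of each of mouse_guard, entrance_reducer, amber_vial, feeder_lid, queen_cage below 0.02 m/s and angular speed of each of mouse_guard, entrance_reducer, amber_vial, feeder_lid, queen_cage below 0.2 rad/s and x of mouse_guard in the frame of blue_tray between -0.067 and -0.019 m and y of mouse_guard in the frame of blue_tray between -0.014 and 0.014 m and z of entrance_reducer in the frame of yellow_tray between 0.001 and 0.008 m and x of entrance_reducer in the frame of yellow_tray between -0.067 and -0.019 m and y of entrance_reducer in the frame of yellow_tray between -0.014 and 0.014 m and z of amber_vial in the frame of blue_tray between 0.001 and 0.008 m and x of amber_vial in the frame of blue_tray between 0.006 and 0.064 m and z of feeder_lid in the frame of yellow_tray between 0.001 and 0.008 m and x of feeder_lid in the frame of yellow_tray between 0.006 and 0.064 m and z of queen_cage in the frame of yellow_tray between 0.001 and 0.008 m and x of queen_cage in the frame of yellow_tray between 0.006 and 0.064 m and (y of amber_vial in the frame of blue_tray between 0.014 and 0.08 m or y of amber_vial in the frame of blue_tray between -0.08 and -0.014 m) and ((y of feeder_lid in the frame of yellow_tray between 0.014 and 0.08 m and y of queen_cage in the frame of yellow_tray between -0.08 and -0.014 m) or (y of feeder_lid in the frame of yellow_tray between -0.08 and -0.014 m and y of queen_cage in the frame of yellow_tray between 0.014 and 0.08 m)) and distance of each of green_vial, jar_cap from where it was at the start of the episode below 0.02 m and angle between each of green_vial, jar_cap's own z axis and vertical below 0.2 rad); the robot touches nothing.
It fails at once if the amber vial is tipped by more than 0.7 rad (angle between amber_vial's own z axis and vertical above 0.7 rad).
It fails at once if the green vial or the white jar cap is moved by more than 20 mm (distance of any of green_vial, jar_cap from where it was at the start of the episode above 0.02 m).
It also fails if it takes over 128 s, if anything falls off the work surface, if the arm or the gripper's body presses on something with over 40 N, if the wrist force passes 120 N, or if a joint passes its speed limit or range.

## Robot

A 7-joint arm with a two-finger parallel gripper is mounted at the origin on the work surface. World frame = base frame: x ahead of the robot, y to its left, z up, the work surface at z = 0. Lengths are in mm, angles in rad, forces in N, time in s.
With the tool pointing down it reaches from about 425 to 1025 mm from the base axis. Payload 3.6 kg.
Tool frame: the origin (TCP) lies between the finger pads; the fingertips stand 25 mm ahead of it and the grasp point (between the pads) lies 6 mm ahead of it; z points along the fingers, y is the line along which they close (so a half turn about z gives the same grasp; the last joint's range is limited). The gripper opens to 85 mm and grips with 20 to 120 N. Pads are 22 mm wide; open, the fingers measure 114 mm over their backs; the gripper's body (76 mm by 85 mm) begins 54 mm behind the grasp point. The pads swing forward as they close: fully open they stand 13 mm farther back than shut.
Start: joints at [1.065, 0.591, 0.048, 1.609, -0.033, 0.943, -0.034], TCP at [290.191, -664.394, 256.302] pointing down, gripper open.
Joint ranges: [-2.69, 2.69], [-0.47, 2.24], [-1.27, 1.36], [0.19, 2.51], [-1.53, 4.68], [0.08, 2.07], [-3.09, 3.09]. Speed limits (rad/s): [2.57, 2.57, 3.14, 3.14, 3.14, 3.14, 3.14].

## Interface

Orientations are given as a rotation vector (axis times angle).
In Python, from workcell import arm gives the robot as it stands.
- The arm moves only by the tool move_arm, never from a script. Its arguments are lists of equal length, an entry for each row: "claw": the opening, from 0 (shut) to 1 (fully open); "offset": the shift along the world's x, y, z in units of 25 mm (1.0 is 25 mm), a list of three; "spin": the turn about the world's z in units of 8 degrees (1.0 is 8 degrees). In form: {"claw": [claw, ...], "offset": [[dx, dy, dz], ...], "spin": [spin, ...]}. A call has 1 to 8 rows; each row is the pose to reach, as a shift and turn from the pose commanded when the call began; what a row does not reach only later rows make up. A row lasts 1/10 s, in which the tool goes at most 50 mm and 8.59 degrees, less where a joint would pass 70% of its speed; a pose out of reach is approached as far as the arm can. A call with a gripper value outside its range is refused whole. The fingers move at their own pace and stop on an object; "newtons" is the grip in N (left out, the last holds). Time passes only in rows, so rows that repeat a pose let the fingers close. It gives the time, the measured TCP pose, the force, the opening and the grip force at its end, in the units of the state.
- arm.get_state(): the state, without advancing time (a new reading comes with each control period).
- arm.get_image(name): name is "scene" or "side" or "wrist"; returns a dict with "img" (420x560x3 uint8, red, green, blue), "camera_matrix" (3x3 intrinsics, pixels), "dist_coeffs" ([k1, k2, p1, p2, k3] as OpenCV has them; the pictures are not rectified), "pose" (4x4, takes a point from camera to world coordinates); the wrist camera has in their place "hand_eye" (4x4, takes a point from camera to tool coordinates, whose origin is the TCP and whose axes are the flange's). Camera axes: x right, y up, looking along -z (the intrinsics and any distortion apply to the point x, -y, -z); pixel columns grow to the right and rows downward; lengths in mm; the calibration is good to about 2 mm. A picture is of the moment at which its call begins: read the wrist's pose just before it. There is no depth.
- arm.hand_in(): hands the job in; it is judged then, once.
The state is a dict: "time_s": time; "q": joint angles; "joint_velocities": joint speeds; "joint_efforts": joint torques, N m; "eef_pos": TCP position; "tool_rot": TCP orientation; "force": force on the tool from outside, world axes, zero at the start; "wrist_torque": the same for the moment, N m; "grip_width": opening from 0.0 (shut) to 1.0 (fully open); "grip_force": force on a finger pad.
Only numpy, scipy, OpenCV 4.12 (cv2) and the standard library are available. Lean on these libraries where they do the work, as an engineer would, in place of code of your own. Each camera call takes 0.05 s, during which the arm holds its last target. There are 200 camera calls.

## Working session

There is one attempt and no reset: what is moved stays moved. The work goes in short steps, Python scripts to look and compute and a tool call to move; the robot and the scene stay as the last step left them, time stands still between calls to the robot, and variables do not carry over. Pictures are saved under pics/ and viewed, at most 15 in all, crops included, and the job is handed in when it is done.

Besides the shell and the picture viewer there is one more tool, called after "Request:" by a JSON object that holds its "op" and its "data". move_arm: Moves the arm, as the interface text tells. Its arguments: {"type":"object","properties":{"claw":{"type":"array","items":{"type":"number"}},"offset":{"type":"array","items":{"type":"array","items":{"type":"number"}}},"spin":{"type":"array","items":{"type":"number"}},"newtons":{"type":"number"}},"required":["claw","offset","spin"]}

```bash
ls; mkdir -p pics; cat > h.py <<'E'
import numpy as np, cv2, pickle
from scipy.spatial.transform import Rotation as R
from workcell import arm
def snap(name,fn):
    s=arm.get_state(); d=arm.get_image(name)
    if name=='wrist':
        T=np.eye(4); T[:3,:3]=R.from_rotvec(s['tool_rot']).as_matrix(); T[:3,3]=s['eef_pos']
        d['pose']=T@np.array(d['hand_eye'])
    pickle.dump(d,open(f'pics/{fn}.pkl','wb')); cv2.imwrite(f'pics/{fn}.png',d['img'][:,:,::-1]); return d
def load(fn): return pickle.load(open(f'pics/{fn}.pkl','rb'))
def ray(d,p):
    u=cv2.undistortPoints(np.array(p,float).reshape(-1,1,2),np.array(d['camera_matrix'],float),np.array(d['dist_coeffs'],float)).reshape(-1,2)
    P=np.array(d['pose']); v=np.c_[u[:,0],-u[:,1],-np.ones(len(u))]@P[:3,:3].T
    return P[:3,3],v
def onz(d,p,z):
    c,v=ray(d,p); return c+v*((z-c[2])/v[:,2])[:,None]
def tri(d1,p1,d2,p2):
    c1,v1=ray(d1,[p1]);c2,v2=ray(d2,[p2]); v1=v1[0];v2=v2[0]
    t=np.linalg.lstsq(np.c_[v1,-v2],c2-c1,rcond=None)[0]
    a=c1+t[0]*v1;b=c2+t[1]*v2; return (a+b)/2,np.linalg.norm(a-b)
E
python3 - <<'E'
from h import *
for n in('scene','side','wrist'):
    d=snap(n,n+'0'); print(n,np.array(d['pose']).round(2).tolist(),d['camera_matrix'])
print(arm.get_state())
E
```

```text
pics
scene [[-0.28, -0.6, 0.75, 1514.82], [0.96, -0.18, 0.21, 343.31], [0.01, 0.78, 0.63, 840.46], [0.0, 0.0, 0.0, 1.0]] [[393.58957403   0.         281.5719455 ]
 [  0.         393.58957403 207.77414818]
 [  0.           0.           1.        ]]
side [[-0.81, 0.38, -0.45, 89.4], [-0.59, -0.5, 0.64, 745.34], [0.02, 0.78, 0.63, 698.82], [0.0, 0.0, 0.0, 1.0]] [[386.29572718   0.         280.04328914]
 [  0.         386.29572718 211.50842816]
 [  0.           0.           1.        ]]
wrist [[0.4, 0.87, 0.28, 361.89], [-0.92, 0.38, 0.12, -631.26], [-0.0, -0.3, 0.95, 372.91], [0.0, 0.0, 0.0, 1.0]] [[357.18043857   0.         286.07560478]
 [  0.         357.18043857 211.13263642]
 [  0.           0.           1.        ]]
{'time_s': 0.15, 'q': array([ 1.06551228,  0.59191541,  0.04832782,  1.60948644, -0.03329411,
        0.94272923, -0.03372672]), 'joint_velocities': array([ 0.00050399, -0.00185236,  0.00066492, -0.00417097,  0.00138573,
        0.00016329,  0.00050552]), 'joint_efforts': array([ 2.35404135e-03, -5.49248636e+01,  1.54955987e+00, -1.98455215e+01,
        9.62008402e-03,  5.75628772e-03, -1.30462280e-05]), 'eef_pos': array([ 289.94927191, -663.86021947,  255.41433217]), 'tool_rot': array([-3.07358977e+00, -6.41993225e-01,  7.25898716e-04]), 'force': array([-0.64316633, -0.06481429,  0.71155591]), 'wrist_torque': array([-0.01120023, -0.02309556, -0.02366842]), 'grip_force': 0.0, 'grip_width': 1.0001030286761488}
```

View pics/scene0.png

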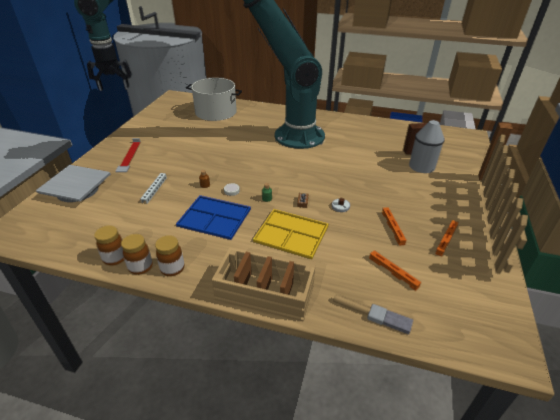

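View pics/side0.png

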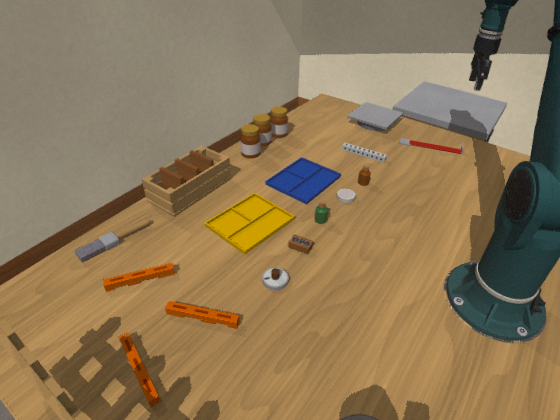

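The scene view shows these things:
- Blue tray at (214,216) and yellow tray at (291,233).
- Mouse guard at (153,187), amber vial at (204,180), green vial at (267,193) and jar cap at (232,189).
- Queen cage at (302,200) and feeder lid at (341,205).
- Three orange bars at (394,225), (447,237) and (395,269).

In the side view the same bars are at (203,313), (139,369) and (140,276). Other possible mix-ups are the jars (109,245 and others) against the amber vial, the red hive tool at (129,155), and the jar cap against the lid. I'll locate them all now.

```bash
cat > seg.py <<'E'
from h import *
def orange(d):
    h=cv2.cvtColor(d['img'],cv2.COLOR_RGB2HSV); return cv2.inRange(h,(5,200,120),(14,255,255))
def blobs(m,a=60):
    c,_=cv2.findContours(m,cv2.RETR_EXTERNAL,cv2.CHAIN_APPROX_NONE); return [x for x in c if cv2.contourArea(x)>a]
def yellow(d): return cv2.inRange(cv2.cvtColor(d['img'],cv2.COLOR_RGB2HSV),(21,200,100),(32,255,255))
def blue(d): return cv2.inRange(cv2.cvtColor(d['img'],cv2.COLOR_RGB2HSV),(105,180,60),(125,255,255))
def quad(m):
    c=max(blobs(m),key=cv2.contourArea); h=cv2.convexHull(c)
    return cv2.minEnclosingTriangle(h) if 0 else cv2.approxPolyDP(h,0.04*cv2.arcLength(h,True),True).reshape(-1,2),cv2.contourArea(c)
E
python3 - <<'E'
from seg import *
A,B=load('scene0'),load('side0')
P={'guard':((153,187),(364,152)),'amber':((204,180),(364,177)),'cap':((232,189),(346,196)),'green':((267,194),(321,214)),'cage':((302,200),(301,243)),'lidknob':((341,202),(276,273)),
'or1':((394,225),(203,313)),'or2':((447,237),(139,369)),'or3':((395,269),(140,276)),'blue':((214,216),(304,180)),'yellow':((291,233),(250,222))}
for k,(a,b) in P.items():
    p,e=tri(A,a,B,b); print(k,p.round(),round(e,1),'r',np.hypot(*p[:2]).round())
for d in(A,B):
    for c in blobs(orange(d),80): print('or',np.round(c.mean(0)),cv2.contourArea(c))
    for f in(yellow,blue):
        m=f(d); 
        if f is blue: m[:,:130]=0; m[:120]=0
        q,a=quad(m); print(f.__name__,a,len(q),q.tolist(), onz(d,q,12).round().tolist())
E
```

```text
guard [ 539. -405.   10.] 1.9 r 674.0
amber [ 461. -242.   21.] 1.3 r 521.0
cap [ 466. -133.    8.] 0.0 r 485.0
green [474.   1.  21.] 0.7 r 474.0
cage [460. 123.  11.] 0.9 r 476.0
lidknob [445. 254.  21.] 3.8 r 512.0
or1 [506. 434.  14.] 4.5 r 666.0
or2 [513. 597.  11.] 0.9 r 787.0
or3 [697. 448.  14.] 3.9 r 829.0
blue [ 618. -136.    2.] 2.3 r 633.0
yellow [624. 128.   2.] 1.0 r 637.0
or [[396. 269.]] 227.0
or [[394. 224.]] 148.0
yellow 1887.5 4 [[272, 212], [326, 225], [311, 257], [254, 240]] [[554.0, 44.0, 12.0], [567.0, 228.0, 12.0], [718.0, 213.0, 12.0], [697.0, 31.0, 12.0]]
blue 1757.5 4 [[177, 223], [199, 197], [249, 208], [230, 238]] [[693.0, -230.0, 12.0], [548.0, -222.0, 12.0], [556.0, -36.0, 12.0], [710.0, -43.0, 12.0]]
or [[138. 367.]] 682.5
or [[203. 314.]] 824.0
or [[138. 276.]] 701.5
yellow 2825.5 4 [[294, 216], [245, 253], [204, 223], [253, 193]] [[535.0, 44.0, 12.0], [551.0, 237.0, 12.0], [714.0, 217.0, 12.0], [694.0, 29.0, 12.0]]
blue 581.0 4 [[320, 167], [288, 192], [270, 183], [302, 160]] [[610.0, -218.0, 12.0], [614.0, -39.0, 12.0], [685.0, -44.0, 12.0], [682.0, -218.0, 12.0]]
```

I take the orange bar at scene (394,225). It is nearest the base at r≈666, against 787 and 829 for the other two. First I'll move over the guard and measure it with the wrist camera.

Request:
{"op": "move_arm", "data": {"claw": [1,1,1,1,1,1,1,1], "offset": [[1.5,1.5,0],[3,3,0],[4.5,4.5,0],[6,6,0],[7.5,7.5,0],[9,9,0],[10,10.4,0],[10,10.4,0]], "spin": [0,0,0,0,0,0,0,0]}}

```text
time_s: 0.95
eef_pos: [546.3, -395.9, 255.9]
tool_rot: [-3.067, -0.659, -0.006]
force: [0.2, 0.7, -0.1]
grip_width: 1.002
grip_force: 0.0
```

```bash
python3 - <<'E'
from h import *
d=snap('wrist','w1'); s=arm.get_state(); print(s['eef_pos'],s['tool_rot'],s['q'],s['time_s'])
E
```

```text
[ 545.46707976 -397.01569437  255.86046067] [-3.06805651 -0.65788484 -0.00490774] [ 0.54864209  0.52710705  0.02271767  1.7298087  -0.02108418  0.88533707
 -0.56670162] 1.0
```

View pics/w1.png

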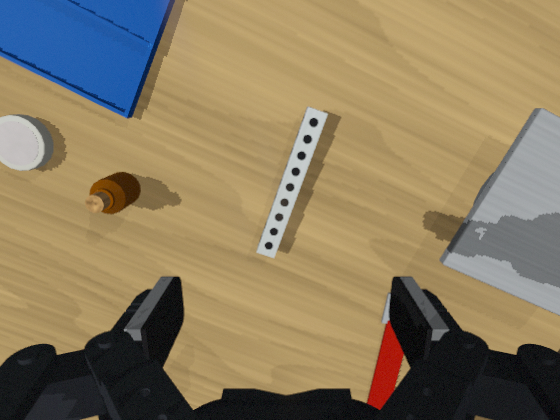

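The wrist view shows the guard's top running from (316,112) to (268,253), the amber vial at (115,192), the jar cap at (20,142) and the blue tray's near corner at (130,115).

```bash
cat >> seg.py <<'E'
def hsv(d): return cv2.cvtColor(d['img'],cv2.COLOR_RGB2HSV)
def near(m,p):
    return min(blobs(m,50),key=lambda c:-cv2.pointPolygonTest(c,(float(p[0]),float(p[1])),True))
def rect(d,m,p,z):
    m=cv2.morphologyEx(m,cv2.MORPH_CLOSE,np.ones((9,9),np.uint8))
    c=near(m,p); w=onz(d,c.reshape(-1,2).astype(float),z)[:,:2].astype(np.float32)
    r=cv2.minAreaRect(w); b=cv2.boxPoints(r); e=[b[1]-b[0],b[2]-b[1]]; e=max(e,key=np.linalg.norm)
    return np.round(r[0],1),np.round(r[1],1),round(np.degrees(np.arctan2(e[1],e[0]))%180,1),cv2.minAreaRect(c)[0]
def white(d): return cv2.inRange(hsv(d),(0,0,165),(180,50,255))
def yaw():
    M=R.from_rotvec(arm.get_state()['tool_rot']).as_matrix(); return np.degrees(np.arctan2(M[1,1],M[0,1])), M[:,2]
E
python3 - <<'E'
from seg import *
d=load('w1'); print(rect(d,white(d),(291,182),20)); print(yaw())
c=np.array([(316,112),(268,253)]); print(onz(d,c,20).round(1))
E
```

```text
(array([ 541.5, -399.5]), array([160.3,  20.7]), np.float32(5.0), (291.58154296875, 182.352294921875))
(np.float64(-65.79428874601152), array([ 0.00226403,  0.00436132, -0.99998793]))
[[ 618.6 -392.4   20. ]
 [ 465.3 -408.8   20. ]]
```

Request:
{"op": "move_arm", "data": {"claw": [1,1,1,1,1], "offset": [[-1,1,-1],[-2,2,-1],[-2.4,2.5,-1],[-2.4,2.5,-1],[-2.4,2.5,-1]], "spin": [0,0,0,0,0]}}

```text
time_s: 1.5
eef_pos: [479.9, -343.6, 231.6]
tool_rot: [3.074, 0.639, 0.001]
force: [0.7, 0.5, -0.1]
grip_width: 0.998
grip_force: 0.0
```

```bash
python3 - <<'E'
from h import *
d=snap('wrist','w2'); s=arm.get_state(); print(s['eef_pos'],s['tool_rot'])
E
```

```text
[ 480.56664872 -343.90921247  231.7848662 ] [3.07375805e+00 6.39164994e-01 1.60473534e-03]
```

View pics/w2.png

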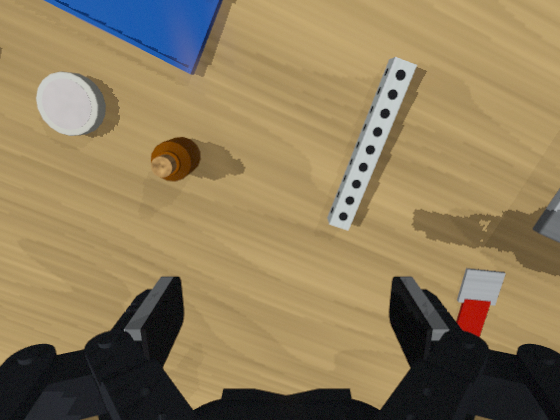

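The second wrist view shows the guard's end holes at (400,75) and (343,216), the vial's cork at (165,166) and the tray corner at (193,73).

```bash
python3 - <<'E'
from seg import *
a,b=load('w1'),load('w2')
for k,p,q in [('h1',(313,122),(400,75)),('h2',(268,245),(343,216)),('cork',(95,204),(165,166)),('traycorner',(130,116),(193,73))]:
    x,e=tri(a,p,b,q); print(k,x.round(1),round(e,1))
print(rect(b,white(b),(370,150),20)); print(onz(b,[(165,166)],63),onz(a,[(95,204)],63))
E
```

```text
h1 [ 608.9 -393.9   19.8] 0.4
h2 [ 474.2 -405.    21.5] 0.4
cork [ 467.9 -244.5   72.8] 0.4
traycorner [ 538.4 -225.3    4.3] 0.5
(array([ 541.4, -399.7]), array([160.3,  20.5]), np.float32(4.8), (371.3147277832031, 143.63031005859375))
[[ 464.79511138 -242.29923823   63.        ]] [[ 463.19331381 -240.44387496   63.        ]]
```

Request:
{"op": "move_arm", "data": {"claw": [0.6,0.6,0.6,0.6,0.6,0.6,0.6,0.6], "offset": [[1,-1,-0.6],[2,-2,-1.5],[2.44,-2.23,-3],[2.44,-2.23,-4.6],[2.44,-2.23,-6],[2.44,-2.23,-6.6],[2.44,-2.23,-6.6],[2.44,-2.23,-6.6]], "spin": [-1,-2,-2.3,-2.3,-2.3,-2.3,-2.3,-2.3], "newtons": 40}}

```text
time_s: 2.35
eef_pos: [542.1, -398.9, 67.3]
tool_rot: [3.137, 0.141, 0.003]
force: [0.5, -0.8, 0.0]
grip_width: 0.601
grip_force: 0.0
```

```bash
python3 - <<'E'
from seg import *
d=snap('wrist','w3'); s=arm.get_state(); print(s['eef_pos'],yaw(),s['grip_width']); print(rect(d,white(d),(285,300),20))
E
```

```text
[ 542.47462151 -399.06190997   68.09666362] (np.float64(-84.83184974582481), array([ 0.00288216, -0.00222295, -0.99999338])) 0.5998815643087174
(array([ 498.8, -403.4]), array([74.2, 20.4]), np.float32(4.8), (290.5, 330.0))
```

View pics/w3.png

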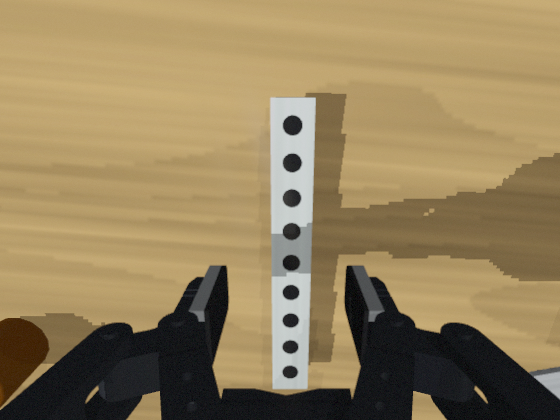

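The guard is centred between the fingers, with its top at column ~291. I'll go down and grip.

Request:
{"op": "move_arm", "data": {"claw": [0.6,0.6,0.6,0,0,0,0,0], "offset": [[0,0,-0.8],[0,0,-1.4],[0,0,-1.4],[0,0,-1.4],[0,0,-1.4],[0,0,-1.4],[0,0,-1.4],[0,0,-1.4]], "spin": [0,0,0,0,0,0,0,0]}}

```text
time_s: 3.2
eef_pos: [542.0, -398.4, 32.6]
tool_rot: [3.137, 0.142, 0.003]
force: [-0.0, -0.1, 5.9]
grip_width: 0.217
grip_force: 41.6
```

Request:
{"op": "move_arm", "data": {"claw": [0,0,0], "offset": [[0,0,1],[0,0,2],[0,0,2]], "spin": [0,0,0]}}

```text
time_s: 3.5
eef_pos: [542.9, -398.9, 84.3]
tool_rot: [3.135, 0.142, 0.007]
force: [1.0, -0.2, -1.2]
grip_width: 0.224
grip_force: 40.9
```

```bash
python3 - <<'E'
from seg import *
for f in('scene0','side0'):
    d=load(f); h=hsv(d)
    cs=[c for c in blobs(blue(d),100)]
    print(f,[(c.mean(0).round().tolist(),cv2.contourArea(c)) for c in cs])
    m=blue(d)*0
    for c in cs:
        if abs(c.mean(0)[0][0]-(214 if f=='scene0' else 304))<60 and 150<c.mean(0)[0][1]<260: cv2.drawContours(m,[c],-1,255,-1)
    for nm,m in(('b',m),('y',yellow(d))):
        pts=np.vstack([c for c in blobs(m,50)]).reshape(-1,2)
        hull=cv2.convexHull(pts)
        for z in (0,12):
            w=onz(d,hull.reshape(-1,2).astype(float),z)[:,:2].astype(np.float32); print(nm,z,cv2.minAreaRect(w))
E
```

```text
scene0 [([[214.0, 217.0]], 1757.5), ([[406.0, 116.0]], 124.5), ([[113.0, 17.0]], 319.0), ([[51.0, 81.0]], 7796.0)]
b 0 ((614.0763549804688, -139.11256408691406), (193.2036895751953, 161.3207244873047), 87.43712615966797)
b 12 ((626.9369506835938, -132.2245635986328), (190.44515991210938, 159.0174102783203), 87.43711853027344)
y 0 ((618.0980834960938, 125.9596939086914), (189.8904266357422, 161.6681671142578), 83.51513671875)
y 12 ((630.9013671875, 129.06300354003906), (187.17918395996094, 159.3599090576172), 83.5151596069336)
side0 [([[314.0, 184.0]], 561.5), ([[294.0, 175.0]], 581.0)]
b 0 ((624.8738403320312, -142.80917358398438), (184.57786560058594, 149.56231689453125), 87.31220245361328)
b 12 ((615.6788330078125, -127.55805969238281), (181.4083251953125, 146.9940185546875), 87.31218719482422)
y 0 ((631.3988647460938, 121.67186737060547), (203.684814453125, 172.22232055664062), 83.39585876464844)
y 12 ((622.0918579101562, 132.38137817382812), (200.1871795654297, 169.264892578125), 83.39585876464844)
```

Request:
{"op": "move_arm", "data": {"claw": [0,0,0,0,0,0,0,0], "offset": [[0,0,2],[0,1,4],[0.2,2.5,5],[0.4,4,5],[0.6,5.5,5],[0.8,7,5],[1,8.5,5],[1.4,10,5]], "spin": [1,2,3,4,5,6,7,8]}}

```text
time_s: 4.3
eef_pos: [574.6, -146.1, 205.3]
tool_rot: [-2.579, -1.79, 0.003]
force: [0.1, 0.1, -1.0]
grip_width: 0.22
grip_force: 40.9
```

Request:
{"op": "move_arm", "data": {"claw": [0,0,0,0], "offset": [[0,0.6,0],[0,0.6,0],[0,0.6,0],[0,0.6,0]], "spin": [1,2,2.3,2.3]}}

```text
time_s: 4.7
eef_pos: [575.3, -132.3, 205.3]
tool_rot: [-2.266, -2.173, 0.001]
force: [0.4, -0.0, -1.7]
grip_width: 0.219
grip_force: 40.9
```

```bash
python3 - <<'E'
from seg import *
d=snap('wrist','w4'); s=arm.get_state(); print(s['eef_pos'],yaw(),s['q'])
E
```

```text
[ 575.41965128 -132.57478553  205.39965048] (np.float64(-2.4644367113746783), array([-1.80310414e-03,  5.75472329e-04, -9.99998209e-01])) [ 0.36786939  0.50149918 -0.29972586  1.94968093  0.21565067  0.72287911
 -0.10285348]
```

View pics/w4.png

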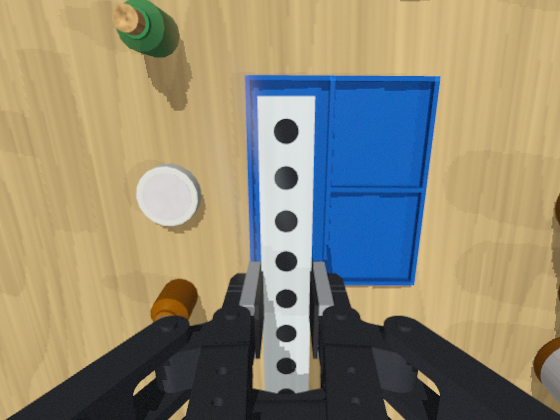

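The guard is in hand. The blue tray's corners are at (247,76), (439,77) and (414,287), its divider T at (328,190). The cap is at (167,195) and the amber vial at (175,300).

```bash
python3 - <<'E'
from seg import *
d=load('w4')
for n,p in (('FL',(247,76)),('FR',(439,77)),('BR',(414,287)),('T',(327,190)),('FM',(331,77))):
    print(n,onz(d,[p],12)[0].round(1))
m=blue(d)
pts=np.vstack(blobs(m,50)).reshape(-1,2)
w=onz(d,pts.astype(float),12)[:,:2].astype(np.float32); r=cv2.minAreaRect(w); print(r)
# height check vs scene0
q,_=quad(cv2.bitwise_and(blue(load('scene0')),cv2.rectangle(np.zeros((420,560),np.uint8),(150,150),(270,260),255,-1))); 
print(q.tolist())
S=load('scene0')
for a,b in (((249,208),(247,76)),((230,238),(439,77)),((177,223),(414,287))): x,e=tri(S,a,d,b); print(x.round(1),round(e,1))
E
```

```text
FL [548.  -34.7  12. ]
FR [704.9 -41.8  12. ]
BR [ 697.2 -234.8   12. ]
T [ 612.6 -133.3   12. ]
FM [616.6 -38.3  12. ]
((621.480224609375, -132.66989135742188), (190.93324279785156, 158.7938995361328), 87.21044921875)
[[177, 223], [199, 197], [249, 208], [230, 238]]
[548.6 -36.5   7.2] 4.7
[706.6 -42.9   8.9] 2.5
[ 695.4 -230.4   15.3] 4.3
```

Request:
{"op": "move_arm", "data": {"claw": [0,0,0,0,0,0,0,0], "offset": [[0.14,0,-1.5],[0.14,0,-3],[0.14,0,-4.5],[0.14,0,-5.6],[0.14,0,-6.2],[0.14,0,-6.5],[0.14,0,-6.7],[0.14,0,-6.7]], "spin": [0,0,0,0,0,0,0,0]}}

```text
time_s: 5.55
eef_pos: [580.2, -132.7, 39.2]
tool_rot: [2.267, 2.174, 0.001]
force: [-0.2, -0.1, -1.8]
grip_width: 0.218
grip_force: 40.9
```

Request:
{"op": "move_arm", "data": {"claw": [0.4,0.4,0.4,0.4,0.4,0.4,0.4,0.5], "offset": [[0,0,0],[0,0,0],[0,0,0],[0,0,1],[0,0,2.5],[0,0,4],[0,0,4],[0,0,4]], "spin": [0,0,0,0,0,0,0,0]}}

```text
time_s: 6.35
eef_pos: [580.3, -132.9, 140.2]
tool_rot: [2.266, 2.172, 0.002]
force: [-0.1, 0.7, -1.0]
grip_width: 0.502
grip_force: 0.0
```

```bash
python3 - <<'E'
from seg import *
d=snap('wrist','w5'); s=arm.get_state(); print(s['eef_pos'],yaw(),s['q'])
print(rect(d,white(d),(290,300),24))
E
```

```text
[ 579.35052882 -132.79611897  139.00856088] (np.float64(-2.415954489023161), array([ 9.67304100e-05, -3.24776094e-04, -9.99999943e-01])) [ 0.34002191  0.59563887 -0.26753109  1.98370647  0.26811655  0.59559814
 -0.14886811]
(array([ 581.2, -132.8]), array([159.2,  20.3]), np.float32(87.6), (285.5, 207.0))
```

Request:
{"op": "move_arm", "data": {"claw": [0.8,0.8,0.8,0.8,0.8,0.8,0.8], "offset": [[-0.8,-1,1.5],[-1.8,-2,2.4],[-2.8,-3.2,2.4],[-3.8,-4.6,2.4],[-4.6,-6,2.4],[-4.6,-7.1,2.4],[-4.6,-7.1,2.4]], "spin": [0,0,0,0,0,0,0]}}

```text
time_s: 7.1
eef_pos: [462.2, -315.2, 197.3]
tool_rot: [-2.276, -2.165, 0.004]
force: [0.7, 0.0, 0.8]
grip_width: 0.802
grip_force: 0.0
```

```bash
python3 - <<'E'
from seg import *
d=snap('wrist','w6'); s=arm.get_state(); print(s['eef_pos'],yaw())
E
```

```text
[ 463.10887483 -312.19621191  197.28525751] (np.float64(-2.677754045183406), array([-2.33561709e-03,  6.22081898e-04, -9.99997079e-01]))
```

Request:
{"op": "move_arm", "data": {"claw": [0.8,0.8,0.8], "offset": [[0,1.5,0],[0,2.2,0],[0,2.2,0]], "spin": [0,0,0]}}

```text
time_s: 7.45
eef_pos: [464.6, -250.0, 197.9]
tool_rot: [-2.256, -2.18, -0.001]
force: [-0.3, 0.5, -0.5]
grip_width: 0.804
grip_force: 0.0
```

```bash
python3 - <<'E'
from seg import *
d=snap('wrist','w7'); s=arm.get_state(); print(s['eef_pos'],yaw())
cv2.imwrite('pics/w67.png',cv2.resize(np.vstack([load('w6')['img'][:,100:460,::-1],d['img'][:,100:460,::-1]]),None,fx=.7,fy=.7))
for f in('w6','w7'):
    e=load(f); print(e['img'][150:400:25,286].tolist())
E
```

```text
[ 464.70474256 -252.27333698  198.06384787] (np.float64(-2.1062264711102423), array([-0.00162913,  0.00168561, -0.99999725]))
[[127, 106, 67], [180, 152, 100], [180, 155, 105], [181, 155, 103], [181, 155, 103], [183, 156, 106], [179, 154, 103], [123, 102, 66], [122, 101, 66], [125, 104, 66]]
[[182, 158, 106], [136, 78, 7], [177, 139, 90], [134, 113, 72], [185, 160, 107], [184, 158, 108], [185, 160, 109], [159, 136, 90], [132, 112, 75], [183, 157, 107]]
```

View pics/w67.png

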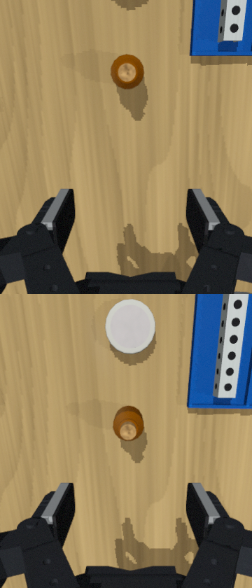

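In w6 the vial is seen from straight above at about (281,102). In w7 its cork is at (282,196), and the guard lies flat in the blue tray's long compartment.

```bash
python3 - <<'E'
from seg import *
a,b=load('w6'),load('w7')
def am(d): return cv2.inRange(hsv(d),(7,200,50),(17,255,200))
def ck(d,p):
    m=np.zeros((420,560),np.uint8); cv2.circle(m,p,16,255,-1)
    return cv2.bitwise_and(m,cv2.inRange(hsv(d),(8,60,150),(22,190,255)))
for d,p in((a,(281,102)),(b,(282,196))):
    c=near(am(d),p); r=cv2.minEnclosingCircle(c); print('amber',r,cv2.boundingRect(c),onz(d,[r[0]],38).round(1),onz(d,[r[0]],19).round(1))
print(tri(a,(280.5,101.5),b,(281.5,196)),onz(a,[(280.5,101.5)],63),onz(b,[(281.5,196)],63))
E
```

```text
amber ((281.2485046386719, 101.97305297851562), 24.24565315246582) (259, 78, 46, 49) [[ 462.9 -239.    38. ]] [[ 462.7 -239.2   19. ]]
amber ((283.0, 184.05555725097656), 24.13865089416504) (262, 160, 43, 48) [[ 463.3 -235.6   38. ]] [[ 462.9 -240.    19. ]]
(array([ 462.57917243, -238.34166629,   64.48782723]), np.float64(0.5428324086206608)) [[ 462.82587187 -238.36424958   63.        ]] [[ 462.27288316 -238.73372393   63.        ]]
```

Request:
{"op": "move_arm", "data": {"claw": [0.8,0.8,0.8,0.8,0.8], "offset": [[-0.07,0.5,-1],[-0.07,0.5,-2.5],[-0.07,0.5,-3.6],[-0.07,0.5,-3.6],[-0.07,0.5,-3.6]], "spin": [0,0,0,0,0], "newtons": 30}}

```text
time_s: 8.0
eef_pos: [462.9, -242.9, 108.5]
tool_rot: [-2.267, -2.173, 0.001]
force: [0.7, 0.0, -0.3]
grip_width: 0.802
grip_force: 0.0
```

Request:
{"op": "move_arm", "data": {"claw": [0.8,0.8,0.8,0.8,0,0,0,0], "offset": [[0,0.16,-0.8],[0,0.16,-1.8],[0,0.16,-2.9],[0,0.16,-2.9],[0,0.16,-2.9],[0,0.16,-2.9],[0,0.16,-2.9],[0,0.16,-2.9]], "spin": [0,0,0,0,0,0,0,0]}}

```text
time_s: 8.8
eef_pos: [464.0, -239.3, 38.2]
tool_rot: [2.266, 2.172, 0.002]
force: [-1.2, 0.2, 6.9]
grip_width: 0.406
grip_force: 30.0
```

Request:
{"op": "move_arm", "data": {"claw": [0,0,0,0], "offset": [[0,0,0],[0,0,0],[0,0,1],[0,0,2]], "spin": [0,0,0,0]}}

```text
time_s: 9.2
eef_pos: [462.8, -238.6, 87.4]
tool_rot: [-2.267, -2.174, 0.0]
force: [0.8, 0.1, -0.4]
grip_width: 0.403
grip_force: 30.3
```

Request:
{"op": "move_arm", "data": {"claw": [0,0,0,0,0,0,0,0], "offset": [[0.6,0.2,0.8],[2,0.6,1],[3.5,1,1],[5,1.4,1],[6.4,1.8,1],[7.2,2.1,1],[7.68,2.22,1],[7.68,2.22,0.6]], "spin": [0,0,0,0,0,0,0,0]}}

```text
time_s: 10.0
eef_pos: [657.7, -182.5, 103.1]
tool_rot: [2.263, 2.173, 0.006]
force: [-0.3, -0.3, -0.3]
grip_width: 0.406
grip_force: 30.4
```

Request:
{"op": "move_arm", "data": {"claw": [0,0,0,0], "offset": [[0,0,-0.6],[0,0,-1.2],[0,0,-1.2],[0,0,-1.2]], "spin": [0,0,0,0]}}

```text
time_s: 10.4
eef_pos: [653.3, -183.7, 70.0]
tool_rot: [-2.267, -2.172, 0.003]
force: [-1.0, -0.3, -0.7]
grip_width: 0.408
grip_force: 30.3
```

```bash
python3 - <<'E'
from seg import *
d=snap('wrist','w8'); s=arm.get_state(); print(s['eef_pos'],yaw()); snap('scene','s8')
E
```

```text
[ 654.18689789 -183.53458369   70.82378358] (np.float64(-2.4345283932890625), array([-1.16660779e-03,  7.32509143e-06, -9.99999319e-01]))
```

View pics/w8.png

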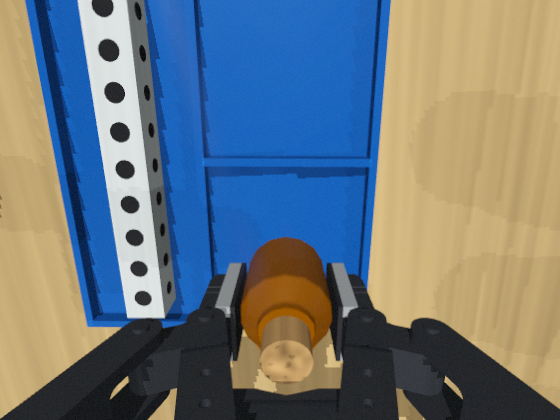

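The vial hangs upright over the near-right compartment, body at (286,290). The guard is flat at (125,170).

Request:
{"op": "move_arm", "data": {"claw": [0,0,0,0,0], "offset": [[0,0,-0.5],[0,0,-0.9],[0,0,-1.1],[0,0,-1.1],[0,0,-1.1]], "spin": [0,0,0,0,0]}}

```text
time_s: 11.0
eef_pos: [654.9, -183.0, 43.4]
tool_rot: [-2.267, -2.174, 0.0]
force: [0.6, -0.5, -1.1]
grip_width: 0.409
grip_force: 30.4
```

Request:
{"op": "move_arm", "data": {"claw": [0,0,0], "offset": [[0,0,-0.06],[0,0,-0.06],[0,0,-0.06]], "spin": [0,0,0]}}

```text
time_s: 11.3
eef_pos: [655.1, -183.1, 42.4]
tool_rot: [2.267, 2.174, 0.0]
force: [-0.1, 0.7, -0.2]
grip_width: 0.406
grip_force: 30.4
```

Request:
{"op": "move_arm", "data": {"claw": [0.5,0.6,0.7,0.7,0.7,0.7,0.7,0.7], "offset": [[0,0,0],[0,0,0],[0,0,0],[0,0,0],[0,0,1],[0,0,2.5],[0,0,4],[0,0,5.6]], "spin": [0,0,0,0,0,0,0,0]}}

```text
time_s: 12.1
eef_pos: [654.4, -183.0, 183.2]
tool_rot: [-2.267, -2.174, 0.001]
force: [0.6, -0.1, -0.0]
grip_width: 0.7
grip_force: 0.0
```

Request:
{"op": "move_arm", "data": {"claw": [0.8,0.8,0.8,0.8,0.8,0.8,0.8,0.8], "offset": [[-0.6,0.8,1.5],[-1.5,2.2,2.9],[-2.4,3.8,2.9],[-3.3,5.4,2.9],[-4.2,7,2.9],[-5.2,8.5,2.9],[-6.2,9.7,2.9],[-6.2,9.7,2.9]], "spin": [0,0,0,0,0,0,0,0]}}

```text
time_s: 12.9
eef_pos: [495.7, 64.4, 255.0]
tool_rot: [-2.255, -2.183, 0.002]
force: [0.4, -0.8, 0.2]
grip_width: 0.8
grip_force: 0.0
```

Request:
{"op": "move_arm", "data": {"claw": [0.8,0.8], "offset": [[0,0,0],[0,0,0]], "spin": [0,0]}}

```text
time_s: 13.1
eef_pos: [500.7, 58.4, 255.0]
tool_rot: [2.269, 2.172, 0.0]
force: [1.2, -1.3, 0.2]
grip_width: 0.798
grip_force: 0.0
```

```bash
python3 - <<'E'
from seg import *
d=snap('wrist','w9'); s=arm.get_state(); print(s['eef_pos'],yaw())
E
```

```text
[500.87298876  58.08238501 254.86779526] (np.float64(-2.541810142562941), array([ 7.39404251e-04, -3.87993035e-04, -9.99999651e-01]))
```

Request:
{"op": "move_arm", "data": {"claw": [0.8,0.8,0.8,0.8], "offset": [[0,1.5,0],[0,2.6,0],[0,2.6,0],[0,2.6,0]], "spin": [0,0,0,0]}}

```text
time_s: 13.55
eef_pos: [500.7, 123.8, 254.6]
tool_rot: [2.268, 2.173, -0.0]
force: [-0.3, -0.2, -0.2]
grip_width: 0.802
grip_force: 0.0
```

```bash
python3 - <<'E'
from seg import *
d=snap('wrist','w10'); s=arm.get_state(); print(s['eef_pos'],yaw())
cv2.imwrite('pics/w910.png',np.vstack([load('w9')['img'][:300,:,::-1],d['img'][:300,:,::-1]]))
E
```

```text
[500.48152699 122.79667732 254.4891673 ] (np.float64(-2.5284672216392985), array([-5.28435112e-04, -9.94588983e-04, -9.99999366e-01]))
```

View pics/w910.png

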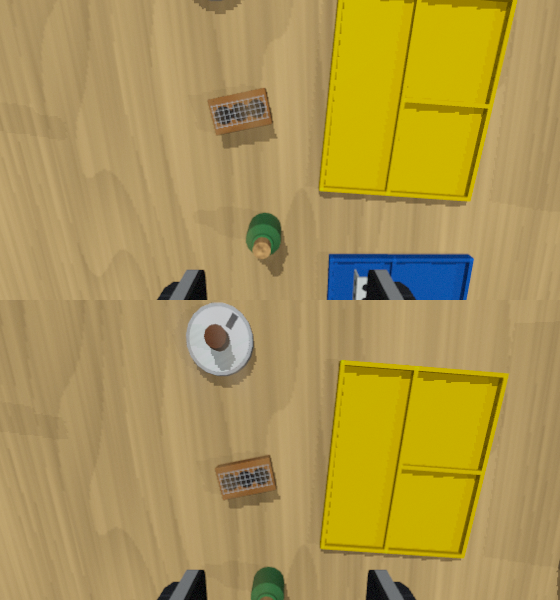

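In w9 (top) the cage is at (240,112), the yellow tray's bottom corners at (320,191) and (469,200), and its T at (404,104).

In w10 (bottom) the cage is at (246,178) and the lid at (220,39) with its knob at (216,37). The tray corners are (342,62), (507,75), (463,257) and (321,250), with the T at (404,169).

```bash
python3 - <<'E'
from seg import *
a,b=load('w9'),load('w10')
print(onz(b,[(342,62),(507,75),(463,257),(321,250),(404,169)],12).round(1).tolist())
print(onz(a,[(320,191),(469,200),(404,104)],12).round(1).tolist())
for p,q in(((320,191),(321,250)),((469,200),(463,257)),((404,104),(404,169))): x,e=tri(a,p,b,q); print(x.round(1),round(e,1))
for d in(b,):
    w=onz(d,np.vstack(blobs(yellow(d),50)).reshape(-1,2).astype(float),12)[:,:2].astype(np.float32); print(cv2.minAreaRect(w))
def wood(d): # brown frame + mesh vs bench: dark or saturated reddish
    h=hsv(d); m=cv2.inRange(h,(4,110,40),(14,255,200))|cv2.inRange(h,(0,0,0),(180,255,90))
    return m
for d,p in((a,(240,112)),(b,(246,178))):
    k=np.zeros((420,560),np.uint8); cv2.circle(k,p,42,255,-1); m=wood(d)&k
    for z in(0,20): print('cage',rect(d,m,p,z))
# knob
h=hsv(b); k=np.zeros((420,560),np.uint8); cv2.circle(k,(217,37),22,255,-1)
c=near(cv2.inRange(h,(0,100,30),(14,255,140))&k,(216,37)); print(cv2.minEnclosingCircle(c),onz(b,[cv2.minEnclosingCircle(c)[0]],32))
x=tri(load('scene0'),(341,202),b,(216,37)); print(x)
E
```

```text
[[558.7, 232.6, 12.0], [715.3, 214.9, 12.0], [693.6, 26.9, 12.0], [536.6, 42.2, 12.0], [622.5, 128.5, 12.0]]
[[536.7, 43.4, 12.0], [693.4, 26.8, 12.0], [619.4, 126.8, 12.0]]
[536.   45.2  18.8] 0.1
[693.9  26.6  11.4] 0.2
[623.9 126.6   3. ] 3.0
((625.5382690429688, 130.24163818359375), (192.38330078125, 161.45516967773438), 83.42166137695312)
cage (array([447.7, 123.6]), array([28.8, 33.2]), np.float32(102.1), (229.4528350830078, 114.58489990234375))
cage (array([450.7, 124.4]), array([27.3, 31.4]), np.float32(102.1), (229.4528350830078, 114.58489990234375))
cage (array([459.8, 124. ]), array([56.2, 37.6]), np.float32(11.5), (246.44119262695312, 177.26470947265625))
cage (array([462.2, 128.2]), array([53.2, 35.6]), np.float32(11.5), (246.44119262695312, 177.26470947265625))
((214.27420043945312, 36.435482025146484), 11.692678451538086) [[445.00525862 256.27282091  32.        ]]
(array([444.80353298, 256.33844215,  20.52466503]), np.float64(2.436854713657414))
```

```bash
python3 - <<'E'
from seg import *
a,b=load('w9'),load('w10')
def mesh(d,p):
    k=np.zeros((420,560),np.uint8); cv2.circle(k,p,42,255,-1)
    m=cv2.morphologyEx(cv2.inRange(hsv(d),(0,0,0),(180,90,255))&k,cv2.MORPH_CLOSE,np.ones((5,5),np.uint8)); c=near(m,p); return c,cv2.minAreaRect(c)
P=[]
for d,p in((a,(240,112)),(b,(246,178))):
    c,r=mesh(d,p); P.append(r[0]); w=onz(d,c.reshape(-1,2).astype(float),20)[:,:2].astype(np.float32); print(r, cv2.minAreaRect(w))
print(tri(a,P[0],b,P[1]))
E
```

```text
((239.0961456298828, 111.48075103759766), (23.73004913330078, 54.91250991821289), 78.69007110595703) ((460.3321533203125, 126.88578796386719), (52.11800003051758, 21.678905487060547), 8.43203353881836)
((245.00003051757812, 178.99998474121094), (21.1805419921875, 51.38242721557617), 78.69007110595703) ((460.2892761230469, 126.54216003417969), (52.179908752441406, 21.676860809326172), 8.898370742797852)
(array([460.49978818, 127.00976123,  21.40909431]), np.float64(0.25310967007988244))
```

Request:
{"op": "move_arm", "data": {"claw": [0.8,0.8,0.8,0.8,0.8,0.8,0.8,0.8], "offset": [[-0.2,0,0],[-0.4,0,-0.5],[-0.6,0,-1],[-0.8,0.1,-2],[-1,0.1,-3],[-1.2,0.1,-4],[-1.4,0.1,-5],[-1.62,0.17,-5.5]], "spin": [-1,-2,-3,-4,-5,-6,-7,-8]}}

```text
time_s: 14.4
eef_pos: [458.9, 125.9, 115.6]
tool_rot: [3.076, 0.627, -0.004]
force: [0.6, 0.0, 1.2]
grip_width: 0.8
grip_force: 0.0
```

Request:
{"op": "move_arm", "data": {"claw": [0.7,0.7,0.7,0.7], "offset": [[0,0,-0.5],[0,0,-1],[0,0,-1],[0,0,-1]], "spin": [-1,-1.8,-1.8,-1.8]}}

```text
time_s: 14.8
eef_pos: [459.8, 127.4, 92.3]
tool_rot: [3.131, 0.252, -0.001]
force: [1.2, 0.7, 0.2]
grip_width: 0.698
grip_force: 0.0
```

```bash
python3 - <<'E'
from seg import *
d=snap('wrist','w11'); s=arm.get_state(); print(s['eef_pos'],yaw(),s['q'])
E
```

```text
[459.99688211 127.6646105   92.65903615] (np.float64(-80.79252109185039), array([ 5.29298960e-04, -2.99087562e-04, -9.99999815e-01])) [-0.38073656  0.57010178  0.0197783   2.26935134 -0.03432006  0.30200752
 -1.74141719]
```

View pics/w11.png

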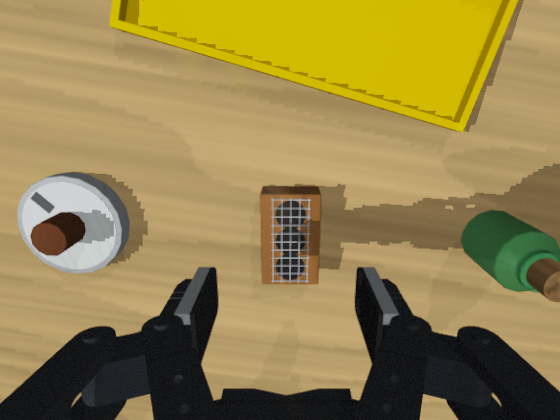

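The cage is aligned and centred between the fingers, with its mesh at (290,240). I'll go down and grip it.

Request:
{"op": "move_arm", "data": {"claw": [0.7,0.7,0.7,0.7,0,0,0,0], "offset": [[0,0,-1],[0,0,-2],[0,0,-2.34],[0,0,-2.34],[0,0,-2.34],[0,0,-2.34],[0,0,-2.34],[0,0,-2.34]], "spin": [0,0,0,0,0,0,0,0]}}

```text
time_s: 15.65
eef_pos: [460.0, 128.6, 34.9]
tool_rot: [-3.131, -0.252, -0.003]
force: [-0.5, 0.4, 6.8]
grip_width: 0.387
grip_force: 30.6
```

Request:
{"op": "move_arm", "data": {"claw": [0,0,0,0,0], "offset": [[0,0,0],[0,0,0],[0,0,1],[0,0,2.4],[0,0,3]], "spin": [0,0,0,0,0]}}

```text
time_s: 16.15
eef_pos: [460.3, 128.9, 111.3]
tool_rot: [-3.131, -0.252, -0.005]
force: [0.2, -0.1, -1.0]
grip_width: 0.385
grip_force: 30.1
```

Request:
{"op": "move_arm", "data": {"claw": [0,0,0,0,0,0,0,0], "offset": [[1.2,-0.3,0],[2.8,-0.7,0],[4.4,-1.1,0],[6,-1.5,0],[7.2,-1.9,0],[7.8,-2.02,0],[7.8,-2.02,-0.6],[7.8,-2.02,-1.2]], "spin": [-0.5,-1,-1.5,-2,-2,-2,-2,-2]}}

```text
time_s: 16.95
eef_pos: [653.4, 78.4, 77.9]
tool_rot: [-3.136, 0.186, 0.002]
force: [-0.5, 0.3, -0.5]
grip_width: 0.385
grip_force: 30.1
```

Request:
{"op": "move_arm", "data": {"claw": [0,0,0,0], "offset": [[0,0,-0.8],[0,0,-1.4],[0,0,-1.64],[0,0,-1.64]], "spin": [0,0,0,0]}}

```text
time_s: 17.35
eef_pos: [650.8, 78.8, 38.5]
tool_rot: [3.136, -0.185, -0.012]
force: [-6.8, 0.0, 14.8]
grip_width: 0.388
grip_force: 32.2
```

```bash
python3 - <<'E'
from seg import *
d=snap('wrist','w12'); s=arm.get_state(); print(s['eef_pos'],s['force'],s['wrist_torque'],yaw(),s['q'])
E
```

```text
[650.79879847  78.85095192  38.56607001] [-6.14557291  0.47428648 14.42222681] [ 0.01575653  1.27519448 -0.08171171] (np.float64(-96.75734927163128), array([-7.07110818e-03,  3.44784016e-04, -9.99974940e-01])) [-0.23790517  0.78992038  0.07262002  1.87764502 -0.11434153  0.48493754
 -1.77386339]
```

View pics/w12.png

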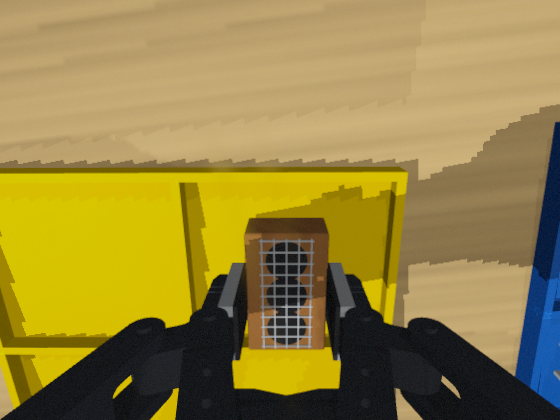

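```bash
python3 - <<'E'
from seg import *
d=load('w12')
print('cage top',onz(d,[(247,234),(327,234),(327,348),(248,348)],26).round(1).tolist())
print('walls',onz(d,[(183,182),(408,169),(400,182),(396,182),(30,338),(30,348)],12).round(1).tolist())
E
```

```text
cage top [[680.1, 92.5, 26.0], [676.4, 61.5, 26.0], [623.0, 65.9, 26.0], [627.1, 100.2, 26.0]]
walls [[700.6, 117.5, 12.0], [695.2, 25.3, 12.0], [690.1, 28.7, 12.0], [690.3, 30.3, 12.0], [633.7, 206.8, 12.0], [628.1, 208.8, 12.0]]
```

The cage is clear of the walls, spanning x 625–678 inside 619–693, and is touching the floor. I'll release it and go up, moving toward the lid.

Request:
{"op": "move_arm", "data": {"claw": [0.6,0.6,0.6,0.6,0.6,0.6,0.6,0.6], "offset": [[0,0,0.1],[0,0,0.1],[0,0,0.1],[0,0,1],[0,0,2.5],[0,0,4.5],[-1.5,1,6],[-3,2.2,7]], "spin": [0,0,0,0,0,0,0,0]}}

```text
time_s: 18.2
eef_pos: [589.6, 125.1, 208.9]
tool_rot: [-3.135, 0.193, -0.007]
force: [-0.2, 0.5, 0.4]
grip_width: 0.6
grip_force: 0.0
```

```bash
python3 - <<'E'
from seg import *
d=snap('wrist','w13'); s=arm.get_state(); print(s['eef_pos'],yaw(),s['force'])
E
```

```text
[582.78272784 133.26471974 211.03158497] (np.float64(-96.47145115132342), array([-0.00133486,  0.00582094, -0.99998217])) [-5.23479976  4.61172583  1.66010861]
```

Request:
{"op": "move_arm", "data": {"claw": [0.6,0.6,0.6,0.6,0.6,0.6,0.6], "offset": [[-1.2,0.9,-0.3],[-2.5,1.9,-0.5],[-3.8,2.9,-1],[-5.2,3.9,-1],[-6.8,5.15,-1],[-6.8,5.15,-1],[-6.8,5.15,-1]], "spin": [0,0,0,0,0,0,0]}}

```text
time_s: 18.95
eef_pos: [416.8, 256.2, 181.3]
tool_rot: [3.136, -0.18, -0.001]
force: [0.9, -0.8, 0.3]
grip_width: 0.601
grip_force: 0.0
```

```bash
cat >> seg.py <<'E'
def knob(d):
    h=hsv(d); m=cv2.inRange(h,(0,90,20),(14,255,160)); m[320:]=0
    c=max(blobs(m,150),key=cv2.contourArea); return cv2.minEnclosingCircle(c),cv2.boundingRect(c)
E
python3 - <<'E'
from seg import *
d=snap('wrist','w14'); s=arm.get_state(); print(s['eef_pos'],yaw()); print(knob(d),onz(d,[knob(d)[0][0]],32))
c=near(white(d),knob(d)[0][0]); r=cv2.minEnclosingCircle(c); print(r,onz(d,[r[0]],12))
E
```

```text
[418.23579363 255.23169107 181.48189817] (np.float64(-96.73828703648843), array([ 2.88752588e-04, -2.36768577e-04, -9.99999930e-01]))
(((62.0, 102.5), 105.84550476074219), (0, 16, 126, 177)) [[510.03147691 409.37446497  32.        ]]
((283.4079284667969, 161.70556640625), 37.77283477783203) [[445.94495527 256.94959015  12.        ]]
```

View pics/w14.png

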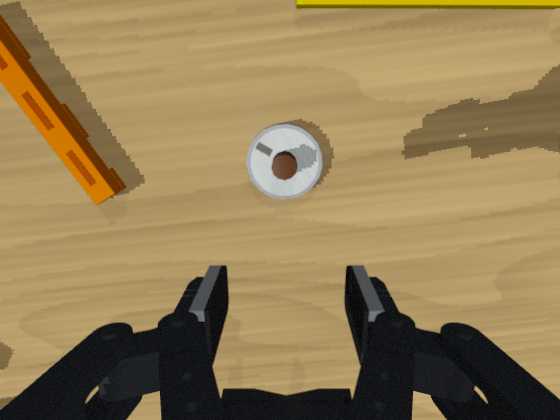

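The lid's disc is centred at (284,162) and its knob top at (285,166). The reducer's end shows at upper left.

```bash
python3 - <<'E'
from seg import *
print(tri(load('w10'),(215,36.5),load('w14'),(285,166)),onz(load('w14'),[(285,166)],32))
E
```

```text
(array([446.59103458, 255.48450099,  36.42497178]), np.float64(0.3860734888827174)) [[445.97793924 255.57941117  32.        ]]
```

Request:
{"op": "move_arm", "data": {"claw": [0.6,0.6,0.6,0.6,0.6,0.6], "offset": [[0.6,0,-1],[1.09,0.05,-2],[1.09,0.05,-3.4],[1.09,0.05,-3.8],[1.09,0.05,-3.8],[1.09,0.05,-3.8]], "spin": [0,0,0,0,0,0]}}

```text
time_s: 19.6
eef_pos: [446.1, 255.8, 87.2]
tool_rot: [-3.136, 0.189, -0.001]
force: [0.5, -0.2, 0.5]
grip_width: 0.597
grip_force: 0.0
```

Request:
{"op": "move_arm", "data": {"claw": [0.6,0.6,0.6,0.6,0,0,0,0], "offset": [[0,0,-0.8],[0,0,-1.5],[0,0,-1.8],[0,0,-1.8],[0,0,-1.8],[0,0,-1.8],[0,0,-1.8],[0,0,-1.8]], "spin": [0,0,0,0,0,0,0,0], "newtons": 40}}

```text
time_s: 20.4
eef_pos: [445.9, 256.5, 42.8]
tool_rot: [-3.135, 0.187, -0.002]
force: [-0.5, 0.1, 5.5]
grip_width: 0.211
grip_force: 38.9
```

Request:
{"op": "move_arm", "data": {"claw": [0,0,0,0,0], "offset": [[0,0,0],[0,0,0],[0,0,1],[0,0,2.4],[0,0,3]], "spin": [0,0,0,0,0]}}

```text
time_s: 20.9
eef_pos: [446.3, 256.8, 119.2]
tool_rot: [-3.134, 0.187, -0.005]
force: [0.5, -0.2, -1.4]
grip_width: 0.208
grip_force: 39.2
```

Request:
{"op": "move_arm", "data": {"claw": [0,0,0,0,0,0,0,0], "offset": [[1,-0.4,0],[2.6,-1,0],[4.2,-1.6,0],[5.8,-2.2,0],[7.4,-2.8,0],[8.4,-3.2,0],[8.8,-3.4,0],[8.8,-3.4,-0.6]], "spin": [0,0,0,0,0,0,0,0]}}

```text
time_s: 21.7
eef_pos: [668.0, 170.3, 103.3]
tool_rot: [-3.135, 0.19, -0.008]
force: [-0.6, -0.2, -0.9]
grip_width: 0.211
grip_force: 39.2
```

Request:
{"op": "move_arm", "data": {"claw": [0,0,0,0,0], "offset": [[0,0,-0.6],[0,0,-1.4],[0,0,-2],[0,0,-2.2],[0,0,-2.2]], "spin": [0,0,0,0,0]}}

```text
time_s: 22.2
eef_pos: [662.6, 172.7, 45.8]
tool_rot: [3.136, -0.183, -0.007]
force: [-0.1, -0.0, -1.5]
grip_width: 0.206
grip_force: 41.3
```

Request:
{"op": "move_arm", "data": {"claw": [0,0,0], "offset": [[0,0,-0.06],[0,0,-0.06],[0,0,-0.06]], "spin": [0,0,0]}}

```text
time_s: 22.5
eef_pos: [663.1, 172.6, 45.7]
tool_rot: [-3.136, 0.184, 0.006]
force: [-3.6, 0.9, 8.2]
grip_width: 0.213
grip_force: 42.2
```

Contact with the floor. I'll release and rise toward the reducer.

Request:
{"op": "move_arm", "data": {"claw": [0.5,0.5,0.5,0.5,0.5,0.5,0.5,0.6], "offset": [[0,0,0.1],[0,0,0.1],[0,0,0.1],[0,0,1],[0,0,2.5],[0,0,4],[-1,1,5.5],[-2.4,2.4,6.8]], "spin": [0,0,0,0,0,0,0,0]}}

```text
time_s: 23.3
eef_pos: [613.7, 223.3, 211.5]
tool_rot: [-3.135, 0.195, -0.007]
force: [0.6, 1.1, 1.1]
grip_width: 0.6
grip_force: 0.0
```

Request:
{"op": "move_arm", "data": {"claw": [0.8,0.8,0.8,0.8,0.8,0.8,0.8,0.8], "offset": [[-0.8,1,0],[-1.9,2.2,0],[-3,3.4,0],[-4.2,4.8,0],[-5.5,6.2,0],[-6.8,7.6,0],[-6.8,7.6,0],[-6.8,7.6,0]], "spin": [0,0,0,0,0,0,0,0]}}

```text
time_s: 24.1
eef_pos: [440.1, 416.6, 209.0]
tool_rot: [-3.136, 0.18, 0.001]
force: [-0.1, -0.6, 0.4]
grip_width: 0.802
grip_force: 0.0
```

```bash
python3 - <<'E'
from seg import *
d=snap('wrist','w15'); s=arm.get_state(); print(s['eef_pos'],yaw())
for c in blobs(orange(d),300): print(c.mean(0).round())
E
```

```text
[441.67522842 414.85616878 209.04807586] (np.float64(-96.76079669556654), array([ 2.92708522e-04, -6.62347907e-04, -9.99999738e-01]))
```

Request:
{"op": "move_arm", "data": {"claw": [0.8,0.8,0.8,0.8], "offset": [[1,0,0],[2,0.2,0],[2,0.2,0],[2,0.2,0]], "spin": [0,0,0,0]}}

```text
time_s: 24.55
eef_pos: [493.5, 417.8, 208.9]
tool_rot: [3.134, -0.193, 0.001]
force: [-0.6, -0.2, 0.3]
grip_width: 0.803
grip_force: 0.0
```

```bash
python3 - <<'E'
from seg import *
d=snap('wrist','w16'); s=arm.get_state(); print(s['eef_pos'],yaw())
for c in blobs(orange(d),300): print(c.mean(0).round())
cv2.imwrite('pics/w1516.png',np.vstack([load('w15')['img'][:300,:,::-1],d['img'][:300,:,::-1]]))
E
```

```text
[492.264389   418.2312391  208.82033275] (np.float64(-96.96431764399603), array([-7.52308277e-04, -1.27896223e-03, -9.99998899e-01]))
```

View pics/w1516.png

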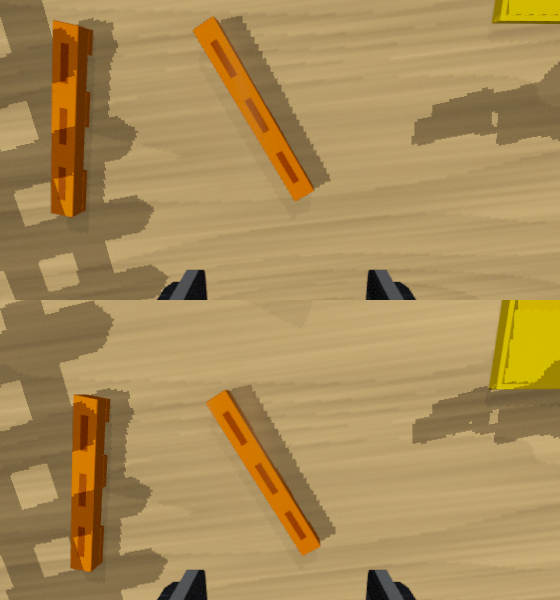

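The nearest bar's ends are at (205,22) and (304,195) in w15 with its centre mark at (257,115). In w16 the centre mark is at (267,178). The look-alike stands off to the left at (72,115).

```bash
python3 - <<'E'
from seg import *
def om(d): 
    m=cv2.inRange(hsv(d),(5,150,60),(17,255,255)); m[:,:150]=0; return m
for f,p in(('w15',(250,105)),('w16',(260,170))):
    d=load(f); print(rect(d,om(d),p,22))
print(tri(load('w15'),(257,115),load('w16'),(267,178)))
E
```

```text
(array([507.4, 434.7]), array([159.9,  21.5]), np.float32(23.6), (254.31787109375, 108.29126739501953))
(array([507.8, 434. ]), array([159.5,  22.9]), np.float32(23.6), (264.516845703125, 172.42697143554688))
(array([507.17678137, 434.85936192,  20.65514846]), np.float64(0.5390491091595212))
```

Request:
{"op": "move_arm", "data": {"claw": [0.6,0.6,0.6,0.6,0.6,0.6,0.6], "offset": [[0.3,0.3,-0.5],[0.61,0.64,-1.5],[0.61,0.64,-3],[0.61,0.64,-4.4],[0.61,0.64,-5.35],[0.61,0.64,-5.35],[0.61,0.64,-5.35]], "spin": [1,2,3,3.8,3.8,3.8,3.8]}}

```text
time_s: 25.3
eef_pos: [506.5, 435.7, 75.6]
tool_rot: [3.075, 0.642, -0.001]
force: [0.4, -0.2, 0.4]
grip_width: 0.598
grip_force: 0.0
```

```bash
python3 - <<'E'
from seg import *
d=snap('wrist','w17'); s=arm.get_state(); print(s['eef_pos'],yaw())
m=cv2.inRange(hsv(d),(5,150,60),(17,255,255)); m[330:]=0; c=near(m,(287,240)); w=onz(d,c.reshape(-1,2).astype(float),22)[:,:2].astype(np.float32); print(cv2.minAreaRect(w),cv2.minAreaRect(c))
E
```

```text
[507.19134949 436.42967403  76.65632833] (np.float64(-66.40775748585015), array([ 1.03961728e-03,  9.88492725e-04, -9.99998971e-01]))
((522.867431640625, 442.1332702636719), (125.2191162109375, 20.144390106201172), 23.689754486083984) ((289.5, 212.0), (234.0, 43.0), 90.0)
```

Request:
{"op": "move_arm", "data": {"claw": [0.6,0.6,0.6,0.6,0,0,0,0], "offset": [[0,-0.06,-0.8],[0,-0.06,-1.4],[0,-0.06,-1.68],[0,-0.06,-1.68],[0,-0.06,-1.68],[0,-0.06,-1.68],[0,-0.06,-1.68],[0,-0.06,-1.68]], "spin": [0,0,0,0,0,0,0,0]}}

```text
time_s: 26.15
eef_pos: [507.5, 435.2, 34.4]
tool_rot: [-3.074, -0.642, -0.002]
force: [-0.4, -0.6, 3.6]
grip_width: 0.219
grip_force: 41.1
```

Request:
{"op": "move_arm", "data": {"claw": [0,0,0,0,0], "offset": [[0,0,0],[0,0,0],[0,0,1],[0,0,2.4],[0,0,4]], "spin": [0,0,0,0,0]}}

```text
time_s: 26.65
eef_pos: [505.7, 433.4, 132.8]
tool_rot: [3.073, 0.642, -0.006]
force: [1.1, 0.0, -0.3]
grip_width: 0.218
grip_force: 40.6
```

Request:
{"op": "move_arm", "data": {"claw": [0,0,0,0,0,0,0,0], "offset": [[0.3,-1,0],[0.6,-2.5,0],[1,-4,0],[1.4,-5.6,0],[1.8,-7.2,0],[2.3,-9,0],[2.7,-10.6,0],[3.05,-12,0]], "spin": [0.9,1.8,2.7,3.6,4.6,5.6,6.6,7.5]}}

```text
time_s: 27.45
eef_pos: [583.1, 131.2, 132.9]
tool_rot: [2.338, 2.098, -0.003]
force: [0.3, 0.7, -0.8]
grip_width: 0.225
grip_force: 40.6
```

Request:
{"op": "move_arm", "data": {"claw": [0,0,0], "offset": [[0,0,-0.6],[0,0,-1],[0,0,-1]], "spin": [0,0,0]}}

```text
time_s: 27.75
eef_pos: [581.3, 135.5, 106.7]
tool_rot: [-2.339, -2.093, 0.005]
force: [-1.6, -0.1, -0.6]
grip_width: 0.221
grip_force: 40.6
```

```bash
python3 - <<'E'
from seg import *
d=snap('wrist','w18'); s=arm.get_state(); print(s['eef_pos'],yaw(),s['force'])
E
```

```text
[581.75966875 136.44496987 107.48746165] (np.float64(-6.2668614362634685), array([-2.43369307e-03,  4.52762529e-04, -9.99996936e-01])) [-0.29716904 -0.10665232 -0.12756498]
```

View pics/w18.png

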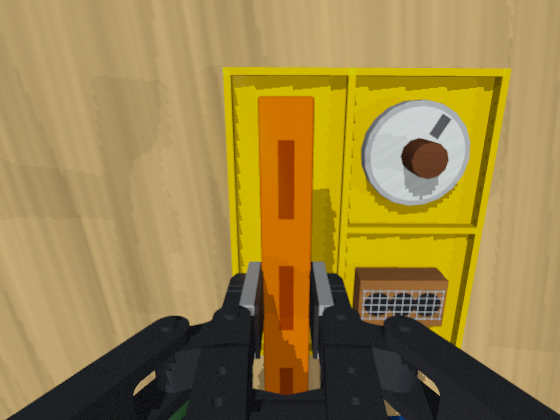

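The lid (416,152) and cage (402,298) are each flat in their own compartment, and the bar is lined up over the long one. I'll lower it.

Request:
{"op": "move_arm", "data": {"claw": [0,0,0,0,0,0,0], "offset": [[0,-0.06,-0.8],[0,-0.06,-1.6],[0,-0.06,-2.2],[0,-0.06,-2.5],[0,-0.06,-2.7],[0,-0.06,-2.74],[0,-0.06,-2.74]], "spin": [0,0,0,0,0,0,0]}}

```text
time_s: 28.5
eef_pos: [583.5, 133.3, 40.4]
tool_rot: [2.342, 2.094, 0.001]
force: [0.1, -1.2, -0.4]
grip_width: 0.218
grip_force: 40.6
```

Request:
{"op": "move_arm", "data": {"claw": [0.4,0.4,0.4,0.4,0.4,0.4,0.4,0.4], "offset": [[0,0,0],[0,0,0],[0,0,0],[0,0,1],[0,0,2.5],[0,0,4],[0,-2,6],[0,-3.8,7.5]], "spin": [0,0,0,0,0,0,0,0]}}

```text
time_s: 29.3
eef_pos: [583.3, 61.1, 210.4]
tool_rot: [2.338, 2.098, 0.003]
force: [1.4, 0.2, -0.1]
grip_width: 0.399
grip_force: 0.0
```

Request:
{"op": "move_arm", "data": {"claw": [0.4,0.4,0.4,0.4,0.4,0.4], "offset": [[0,-2,1],[0,-3.5,1],[0,-4.5,1],[0,-4.5,1],[0,-4.5,1],[0,-4.5,1]], "spin": [0,0,0,0,0,0]}}

```text
time_s: 29.9
eef_pos: [583.1, -50.6, 233.3]
tool_rot: [-2.339, -2.096, -0.001]
force: [-0.0, 0.5, 0.9]
grip_width: 0.398
grip_force: 0.0
```

```bash
python3 - <<'E'
from seg import *
d=snap('wrist','w19'); s=snap('scene','s19'); e=snap('side','d19')
cv2.imwrite('pics/end.png',np.vstack([d['img'][:330,:,::-1],e['img'][130:400,:,::-1]]))
print(arm.get_state()['eef_pos'])
E
```

```text
[583.13745705 -50.53234801 233.21432311]
```

View pics/end.png

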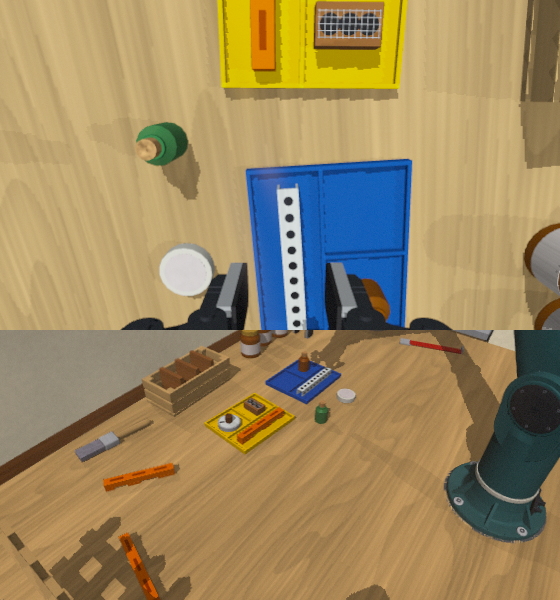

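All five pieces are in place. In the side half of the picture the vial stands upright at (305,362), and the green vial (321,413) and cap (346,396) have not moved. One numeric check, then I'll hand in.

```bash
python3 - <<'E'
from seg import *
d=load('w19')
e=onz(d,[(252,69),(276,69)],26)[:,:2].mean(0); t=np.radians(-6.5); Rm=np.array([[np.cos(t),-np.sin(t)],[np.sin(t),np.cos(t)]])
print('reducer -y end in tray',Rm.T@(e-[626,129.2]),'(want -43,-80)')
g=onz(d,[(277,188),(300,188)],24)[:,:2].mean(0); t=np.radians(-2.5); Rm=np.array([[np.cos(t),-np.sin(t)],[np.sin(t),np.cos(t)]])
print('guard +y end',Rm.T@(g-[622,-134.5]),'(want -43,80)')
c=near(cv2.inRange(hsv(load('d19')),(4,150,40),(14,255,200)),(305,232+260-260)); 
print(arm.hand_in())
E
```

```text
reducer -y end in tray [-40.60492552 -80.63788581] (want -43,-80)
guard +y end [-39.4970372   80.50940389] (want -43,80)
the job is handed in; nothing more can be done
None
```

Both kits are made up and the job is handed in: the last pictures showed all five pieces in their right compartments and the vial upright, the two long strips measured within about 4 mm of where they should be, and the green vial and jar cap had not moved (the judging result was not shown).

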